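# Find the stamped parts crate and push it to the dispatch line

### The arm

A 7-joint arm with a two-finger parallel gripper is mounted at the origin on a cart in front of the work surface, level with it; the furniture and walls round the work are solid. World frame = base frame: x ahead of the robot, y to its left, z up, the work surface at z = 0. Lengths are in m, angles in rad, forces in N, time in s.
With the tool pointing down it reaches from about 0.425 to 0.8 m from the base axis. Payload 8.3 kg.
Tool frame: the origin (TCP) lies at the very end of the fingers, on their centre line; the grasp point (between the pads) lies 19 mm behind it (r.tcp_to_grasp is the z of the grasp point in the tool frame, in m); z points along the fingers, y is the line along which they close (so a half turn about z gives the same grasp; the last joint's range is limited). The gripper opens to 85 mm and grips with 20 to 120 N. Pads are 22 mm wide; open, the fingers measure 114 mm over their backs; the gripper's body (76 mm by 85 mm) begins 54 mm behind the grasp point. The pads swing forward as they close: fully open they stand 13 mm farther back than shut.
Start: joints at [-1.371, 0.383, 0.016, 1.37, -0.006, 1.388, -0.046], TCP at [0.162, 0.604, 0.231] pointing down, gripper open.
Joint ranges: [-2.95, 2.95], [-0.25, 2.06], [-1.52, 1.56], [0.18, 2.33], [-1.44, 4.58], [0.02, 2.06], [-3.01, 3.01]. Speed limits (rad/s): [2.39, 2.39, 3.01, 3.01, 3.14, 3.14, 3.14].

### API

Orientations are given as a rotation vector (axis times angle).
In Python, from station import r, imaging gives the robot as it stands.
- The arm moves only by the shell command python3 -m handwheel 'ROWS' [OPENING]. ROWS is JSON, a list of rows, each a list of 2 entries, a list of its own where there are three numbers: the shift along the tool's x, y, z in units of 50 cm (1.0 is 50 cm), then the turn, a rotation vector about the tool's x, y, z in units of 45 degrees (1.0 is 45 degrees). In form: [[[dx, dy, dz], [wx, wy, wz]], ...]. A call has 1 to 20 rows; each row shifts and turns the commanded pose from where the row before left it, along the tool's axes as they then stand; what a row does not reach is not made up. A row lasts 1/12 s, in which the tool goes at most 41.7 mm and 7.16 degrees, less where a joint would pass 70% of its speed; a pose out of reach is approached as far as the arm can. A call with a number of a shift or a turn outside -1 to 1 is refused whole. A call with a gripper value outside its range is refused whole. OPENING is the gripper's target within -1 to 1 (fully open at 1, half-way at 0, shut at -1), set as the call begins (- or left out, the last holds). The fingers move at their own pace and stop on an object; the grip force is fixed at half the most. Time passes only in rows, so rows that do not move let the fingers close. It gives the time, the measured TCP pose, the force, the opening and the grip force at its end, in the units of the state.
- r.read_state(): the state, without advancing time (a new reading comes with each control period).
- imaging.capture(name): name is "scene" or "top"; returns the picture (384x512x3 uint8, red, green, blue); there is no depth.
- imaging.camera_info(name): a dict with "fx", "fy", "cx", "cy" (pixels), "cam_to_world" (4x4, takes a point from camera to world coordinates). Camera axes: x right, y down, z forward; pixel columns grow to the right and rows downward; lengths in m; the calibration is good to about 2 mm. A picture is of the moment at which its call begins. camera_info takes no time and is no camera call.
- r.hand_in(): hands the job in; it is judged then, once.
The state is a dict: "t": time; "joint_pos": joint angles; "qvel": joint speeds; "effort": joint torques, N m; "position": TCP position; "tcp_rot": TCP orientation; "wrist_force": force on the tool from outside, world axes, zero at the start; "torque": the same for the moment, N m; "width": finger opening in m; "grip_force": force on a finger pad.
Only numpy, scipy, OpenCV 4.12 (cv2) and the standard library are available. Lean on these libraries where they do the work, as an engineer would, in place of code of your own. Each camera call takes 0.05 s, during which the arm holds its last target. There are 200 camera calls.

### The job

Two parts crates look alike, but one has a red stamp on its underside. Without picking anything up, first push both crates over, away from the robot, onto their backs so that both undersides can be seen, then push the stamped one, lying as it is, further away from the robot until its middle lies right over the yellow dispatch line. Leave the other crate lying on its back short of the line, and do not disturb the jars, tools and stacks round about.

Things in the scene. Friction and masses are not known exactly. Their poses are not given: they have to be found in the camera images.
- crate_a: closed grey parts crate, blue lid, 50 (x) x 80 (y) x 80 (height z) mm, about 0.35 kg, starts upright. Origin: centre of its underside; x away from the robot, z out of the lid. On its back: own x down, z level away from the robot, 50 mm high. A push near the top of the near face tips it about its far bottom edge; past about 32 degrees it falls over by itself.
- crate_b: closed grey parts crate, blue lid, 50 (x) x 80 (y) x 80 (height z) mm, about 0.35 kg, starts upright. Origin: centre of its underside; x away from the robot, z out of the lid. On its back: own x down, z level away from the robot, 50 mm high. Like the other crate in all but the stamp; tips the same way.
- crate_a_mid (a point): middle of the crate: centre of the volume, 40 mm above its underside along its z
- crate_b_mid (a point): middle of the crate: centre of the volume, 40 mm above its underside along its z
- stamp (a point): centre of the red stamp, a 36 mm ring with a bar, in the middle of the underside of one of the crates (same point as that crate's origin); hidden until the crate is tipped
- line: dispatch line: flat yellow tape 24 mm wide and 440 mm long with black ends, fixed on the table beyond the crates, under 1 mm thick and no obstacle; origin at its middle, y along the tape, x across it, away from the robot
- jar_white: bystander: white ink jar, 58 mm across, 62 mm high, standing between the crates; origin under its centre
- jar_black: bystander: ink jar with black lid, 64 mm across, 72 mm high; origin under its centre
- jar_yellow: bystander: dark ink jar with yellow lid, 62 mm across, 70 mm high; origin under its centre
- pin_case: bystander: grey flat case with transparent lid, 82 x 110 x 29 mm; origin under its centre
- blow_gun: bystander: red air gun lying on its side, 101 x 225 x 21 mm; origin under its centre
Mind the look-alikes: they are no part of the job. Leave any green look-alike of the crate_b alone.

How it is judged:
By the outcome, as a careful person would: the job done as asked, in the order asked, and still so for the second after the job is handed in, with the robot touching nothing.
It also fails if it takes over 48 s, if anything falls off the work surface, if the arm or the gripper's body presses on something with over 40 N, if the wrist force passes 120 N, or if a joint passes its speed limit or range.

## Working session

There is one attempt and no reset: what is moved stays moved. The work goes in short steps, Python scripts to look and compute and a shell command to move; the robot and the scene stay as the last step left them, time stands still between calls to the robot, and variables do not carry over. Pictures are saved under pics/ and viewed, at most 10 in all, crops included, and the job is handed in when it is done.

```bash
mkdir -p pics; ls; python3 - <<'E'
from station import r, imaging
import cv2, numpy as np
ims=[]
for n in("scene","top"):
    im=imaging.capture(n); cv2.imwrite(f"pics/{n}0.png",im[...,::-1]); 
    i=imaging.camera_info(n); print(n,i["fx"],i["cx"],i["cy"],np.round(i["cam_to_world"],3).tolist())
s=r.read_state(); print(s["t"],s["position"],s["tcp_rot"],s["width"])
E
```

```text
pics
scene 442.87049026192204 249.61159686179442 184.6170691305978 [[0.885, -0.168, 0.434, 0.028], [-0.465, -0.336, 0.819, -0.865], [0.008, -0.927, -0.376, 0.549], [0.0, 0.0, 0.0, 1.0]]
top 442.44869408613556 252.97761190890313 187.0063669431953 [[-0.015, -0.988, 0.152, 0.366], [-1.0, 0.016, 0.008, 0.202], [-0.011, -0.151, -0.988, 1.269], [0.0, 0.0, 0.0, 1.0]]
0.1 [0.16222546 0.60311106 0.23039333] [-4.11502598e-01 -3.11434103e+00  2.74109426e-03] 0.08501456174988309
```

View pics/scene0.png

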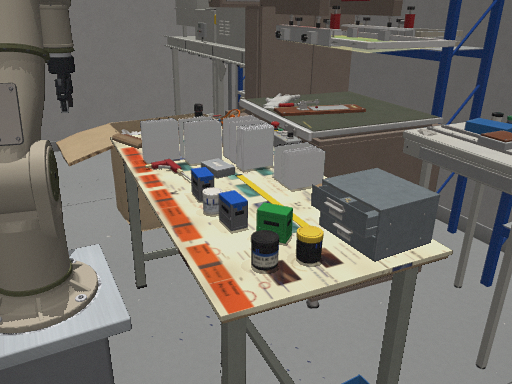

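View pics/top0.png

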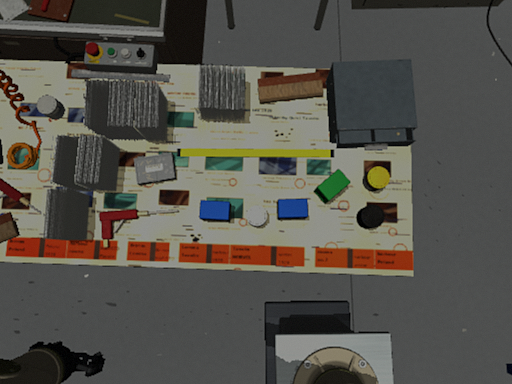

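The scene view shows two blue-lidded crates at about (203,182) and (233,210), with the white jar between them. In the top view the crates are at (214,210) and (292,208), the white jar at (258,217), the green look-alike at (332,187) and the line along row 153. Next I measure these.

```bash
cat > h.py <<'E'
from station import r, imaging
import cv2, numpy as np
def cast(n,uv,z):
    i=imaging.camera_info(n); T=np.array(i["cam_to_world"]); uv=np.atleast_2d(uv).astype(float)
    d=np.c_[(uv[:,0]-i["cx"])/i["fx"],(uv[:,1]-i["cy"])/i["fy"],np.ones(len(uv))]@T[:3,:3].T
    return T[:3,3]+d*((z-T[2,3])/d[:,2])[:,None]
def blobs(n,im,lo,hi,z,amin=60,roi=None):
    m=cv2.inRange(cv2.cvtColor(im,cv2.COLOR_RGB2HSV),lo,hi)
    if roi: k=np.zeros_like(m);x0,y0,x1,y1=roi;k[y0:y1,x0:x1]=1;m*=k
    for c in cv2.findContours(m,cv2.RETR_EXTERNAL,cv2.CHAIN_APPROX_NONE)[0]:
        if cv2.contourArea(c)<amin: continue
        w=cast(n,c[:,0],z)[:,:2]; q=cv2.minAreaRect((w*1000).astype(np.float32))
        print(n,"px",np.round(cv2.boundingRect(c)),"rect mm",np.round(q[0],1),np.round(q[1],1),round(q[2],1),"min",np.round(w.min(0),3),"max",np.round(w.max(0),3))
E
python3 - <<'E'
from h import *
im=imaging.capture("top")
print("blue");blobs("top",im,(105,150,60),(130,255,255),.08,roi=(150,140,420,240))
print("line");blobs("top",im,(24,150,120),(34,255,255),0,roi=(150,140,420,240))
print("ylid z.07");blobs("top",im,(22,150,100),(34,255,255),.07,roi=(350,160,420,240))
print("green");blobs("top",im,(50,120,50),(75,255,255),.08,roi=(300,140,420,240))
print("white jar",cast("top",(258,217),.062), "blk",cast("top",(371,216),.072))
print("pin case",cast("top",[(135,155),(175,185)],.029),"gun tip",cast("top",(178,211),.02))
b=im[195:235,190:320]; cv2.imwrite("pics/crop.png",cv2.resize(b[...,::-1],None,fx=6,fy=6,interpolation=cv2.INTER_NEAREST))
E
```

```text
blue
top px [200 201  30  19] rect mm [487.7 317. ] [78.5 48.8] 89.1 min [0.463 0.278] max [0.513 0.356]
top px [278 199  30  19] rect mm [489.7 106.5] [78.3 48.7] 89.1 min [0.465 0.067] max [0.514 0.146]
line
top px [368 167  22  21] rect mm [ 584.4 -151.7] [61.1 58.9] 89.0 min [ 0.555 -0.182] max [ 0.614 -0.121]
top px [181 149 149   8] rect mm [663.3 205.8] [435.   21.1] 89.0 min [ 0.649 -0.012] max [0.678 0.423]
ylid z.07
top px [368 166  22  22] rect mm [ 573.1 -131.7] [57.4 58. ] 43.3 min [ 0.544 -0.161] max [ 0.603 -0.103]
green
top px [317 170  33  31] rect mm [552.3  -6.5] [48.3 78.2] 39.5 min [ 0.51  -0.049] max [0.592 0.038]
white jar [[0.46833651 0.19981309 0.062     ]] blk [[ 0.4654     -0.10543016  0.072     ]]
pin case [[0.65512639 0.55034761 0.029     ]
 [0.56588278 0.43409931 0.029     ]] gun tip [[0.49249184 0.42636625 0.02      ]]
```

View pics/crop.png

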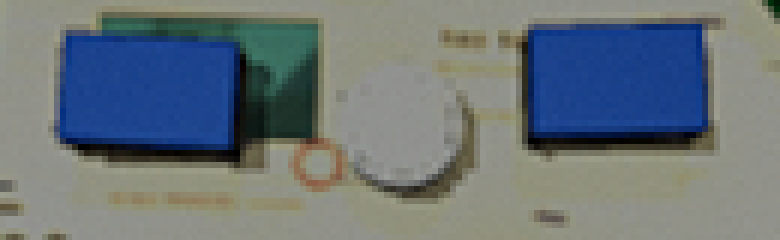

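The crates are nearly square to the axes. Their centres are (0.488, 0.317) and (0.490, 0.107), the lids measure 49×78 mm as expected, and the line is at x≈0.664. I'll turn the tool square, half open the fingers so they push at two points, and go behind the left crate.

```bash
python3 -m handwheel '[[[0,0,0],[0,0,-0.111]],[[0,0,0],[0,0,-0.111]],[[0,0,0],[0,0,-0.111]],[[-0.045,-0.048,0],[0,0,0]],[[-0.045,-0.048,0],[0,0,0]],[[-0.045,-0.048,0],[0,0,0]],[[-0.045,-0.048,0],[0,0,0]],[[-0.045,-0.048,0],[0,0,0]],[[-0.045,-0.048,0],[0,0,0]],[[-0.045,-0.048,0],[0,0,0]],[[-0.045,-0.048,0],[0,0,0]],[[-0.045,-0.048,0],[0,0,0]],[[-0.045,-0.048,0],[0,0,0]],[[-0.045,-0.048,0],[0,0,0]],[[-0.045,-0.048,0],[0,0,0]],[[0,0,0],[0,0,0]],[[0,0,0],[0,0,0]]]' 0
```

```text
t: 1.57
position: [0.4335, 0.313, 0.2311]
tcp_rot: [0.01, 3.142, -0.001]
wrist_force: [0.8, 0.6, -0.4]
width: 0.0428
grip_force: 0.0
```

```bash
python3 -m handwheel '[[[0,0.008,0],[0,0,0]],[[0,0,0.057],[0,0,0]],[[0,0,0.057],[0,0,0]],[[0,0,0.057],[0,0,0]],[[0,0,0.057],[0,0,0]],[[0,0,0.057],[0,0,0]],[[0,0,0.057],[0,0,0]],[[0,0,0],[0,0,0]],[[0,0,0],[0,0,0]]]'
python3 -m handwheel '[[[-0.014,0,0],[0,0,0]],[[-0.014,0,0],[0,0,0]],[[-0.014,0,0],[0,0,0]],[[-0.014,0,0],[0,0,0]],[[-0.014,0,0],[0,0,0]],[[-0.014,0,0],[0,0,0]]]'
python3 - <<'E'
from h import *
ims=[imaging.capture(n) for n in("scene","top")]
c=np.hstack([cv2.resize(ims[0][130:270,150:330],(540,420)),cv2.resize(ims[1][150:250,190:260],(252,360))[:, :].copy() if 0 else cv2.resize(ims[1][160:240,190:235],(236,420))])
cv2.imwrite("pics/c1.png",c[...,::-1])
E
```

```text
t: 2.32
position: [0.43, 0.3199, 0.0593]
tcp_rot: [0.002, -3.138, 0.003]
wrist_force: [0.2, 0.9, 1.7]
width: 0.0422
grip_force: 0.0
t: 2.82
position: [0.4751, 0.3193, 0.0609]
tcp_rot: [0.003, 3.141, 0.001]
wrist_force: [-1.2, -0.1, 2.4]
width: 0.0427
grip_force: 1.0
```

View pics/c1.png

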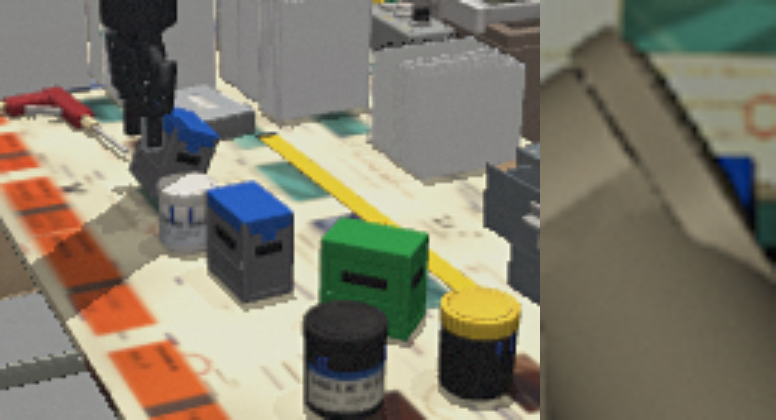

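The left crate (crop 175,155) is tilting, about 20° so far, with the fingers on its near face. I'll keep pushing.

```bash
python3 -m handwheel '[[[-0.012,0,0],[0,0,0]],[[-0.012,0,0],[0,0,0]],[[-0.012,0,0],[0,0,0]],[[-0.01,0,0],[0,0,0]],[[0,0,0],[0,0,0]],[[0,0,0],[0,0,0]],[[0,0,0],[0,0,0]],[[0,0,0],[0,0,0]]]'
python3 - <<'E'
from h import *
ims=[imaging.capture(n) for n in("scene","top")]
c=np.hstack([cv2.resize(ims[0][130:270,150:330],(540,420)),cv2.resize(ims[1][160:240,190:235],(236,420))])
cv2.imwrite("pics/c2.png",c[...,::-1])
E
```

```text
t: 3.58
position: [0.4966, 0.3192, 0.0602]
tcp_rot: [-0.001, -3.141, 0.0]
wrist_force: [-0.1, -0.7, -0.2]
width: 0.0426
grip_force: 0.0
```

View pics/c2.png

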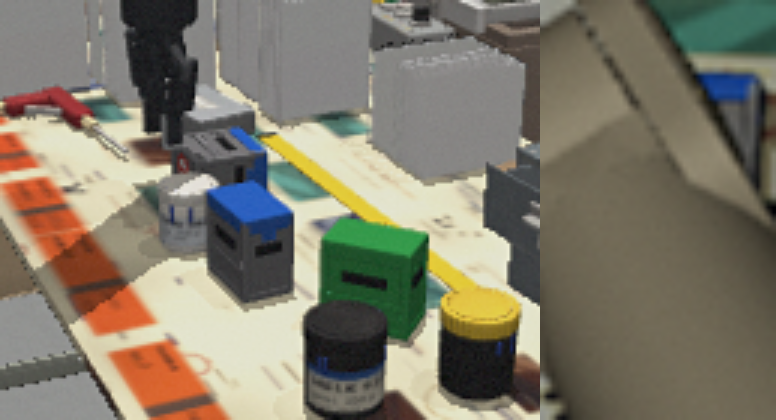

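The left crate now lies on its back, with a bit of red on its underside at (180,165). Now the right crate.

```bash
python3 -m handwheel '[[[0,0,-0.05],[0,0,0]],[[0,0,-0.05],[0,0,0]],[[0,0,-0.05],[0,0,0]],[[0,0,-0.05],[0,0,0]],[[0.022,-0.0707,0],[0,0,0]],[[0.022,-0.0707,0],[0,0,0]],[[0.022,-0.0707,0],[0,0,0]],[[0.022,-0.0707,0],[0,0,0]],[[0.022,-0.0707,0],[0,0,0]],[[0.022,-0.0707,0],[0,0,0]],[[0,0,0],[0,0,0]],[[0,0,0],[0,0,0]],[[0,0,0],[0,0,0]]]'
```

```text
t: 4.77
position: [0.4308, 0.1076, 0.1607]
tcp_rot: [0.002, 3.141, 0.001]
wrist_force: [-0.1, 0.5, -0.3]
width: 0.0427
grip_force: 0.0
```

```bash
python3 - <<'E'
from h import *
im=imaging.capture("scene")
hsv=cv2.cvtColor(im,cv2.COLOR_RGB2HSV)[130:270,190:330]
b=im[165:215,185:235]; cv2.imwrite("pics/c3.png",cv2.resize(b[...,::-1],(600,600),interpolation=cv2.INTER_CUBIC))
E
python3 -m handwheel '[[[0,0,0.05],[0,0,0]],[[0,0,0.05],[0,0,0]],[[0,0,0.05],[0,0,0]],[[0,0,0.05],[0,0,0]],[[0,0,0],[0,0,0]],[[0,0,0],[0,0,0]]]'
python3 -m handwheel '[[[-0.014,0,0],[0,0,0]],[[-0.014,0,0],[0,0,0]],[[-0.014,0,0],[0,0,0]],[[-0.014,0,0],[0,0,0]],[[-0.014,0,0],[0,0,0]],[[-0.014,0,0],[0,0,0]],[[-0.012,0,0],[0,0,0]],[[-0.012,0,0],[0,0,0]],[[-0.012,0,0],[0,0,0]],[[-0.012,0,0],[0,0,0]],[[0,0,0],[0,0,0]],[[0,0,0],[0,0,0]],[[0,0,0],[0,0,0]],[[0,0,0],[0,0,0]],[[0,0,0],[0,0,0]]]'
```

```text
t: 5.32
position: [0.4299, 0.1077, 0.0595]
tcp_rot: [0.001, -3.139, 0.003]
wrist_force: [1.1, -0.3, -0.4]
width: 0.0427
grip_force: 0.0
t: 6.57
position: [0.4964, 0.1071, 0.0603]
tcp_rot: [-0.002, -3.141, -0.0]
wrist_force: [-0.6, 0.8, -0.1]
width: 0.0429
grip_force: 0.0
```

View pics/c3.png

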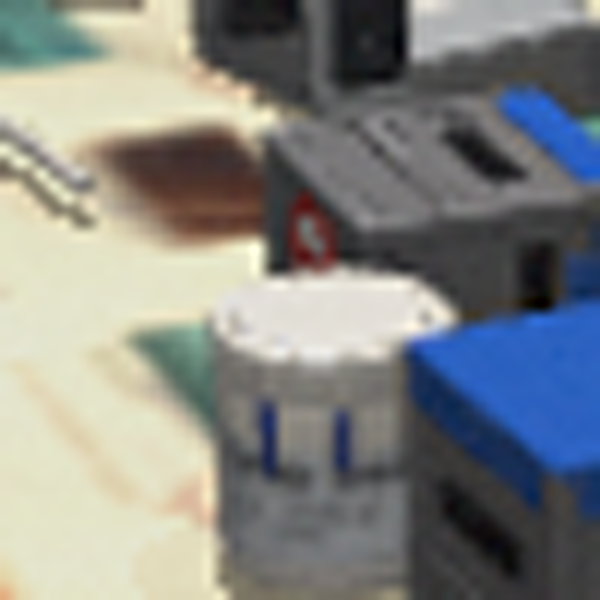

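The left crate has the red stamp ring at (310,235). Next I lift away, measure, and check the right crate's underside.

```bash
cat > m.py <<'E'
from h import *
im=imaging.capture("top")
def grey_top(roi):
    pass
blobs("top",im,(105,150,60),(130,255,255),.05,amin=15,roi=(150,140,420,240))
E
python3 -m handwheel '[[[0,0,-0.05],[0,0,0]],[[0,0,-0.05],[0,0,0]],[[0,0,-0.05],[0,0,0]],[[0,0,-0.05],[0,0,0]],[[0,0,0],[0,0,0]]]'
python3 m.py
python3 -m handwheel '[[[0.0085,0.07,0],[0,0,0]],[[0.0085,0.07,0],[0,0,0]],[[0.0085,0.07,0],[0,0,0]],[[0.0085,0.07,0],[0,0,0]],[[0.0085,0.07,0],[0,0,0]],[[0.0085,0.07,0],[0,0,0]],[[0,0,0],[0,0,0]],[[0,0,0],[0,0,0]]]'
python3 m.py
python3 - <<'E'
from h import *
a=imaging.capture("scene")[160:235,185:275];b=imaging.capture("top")[140:240,190:340]
c=np.hstack([cv2.resize(a,(360,300),interpolation=2),cv2.resize(b,(440,300),interpolation=2)])
cv2.imwrite("pics/c4.png",c[...,::-1])
E
```

```text
t: 6.98
position: [0.4993, 0.1076, 0.1654]
tcp_rot: [0.002, 3.134, 0.005]
wrist_force: [-0.2, 0.3, 0.1]
width: 0.0426
grip_force: 0.0
top px [205 173  25   6] rect mm [586.8 312.9] [67.8 13.2] 86.3 min [0.58  0.279] max [0.595 0.346]
t: 7.7
position: [0.4696, 0.3194, 0.1587]
tcp_rot: [0.006, -3.139, 0.001]
wrist_force: [0.0, -0.8, -0.1]
width: 0.0427
grip_force: 0.0
top px [211 174  19   5] rect mm [585.9 304.3] [50.5 11.4] 89.0 min [0.58  0.279] max [0.592 0.329]
top px [277 171  27   6] rect mm [589.8 108.2] [72.7 14.2] 89.0 min [0.583 0.072] max [0.597 0.145]
```

View pics/c4.png

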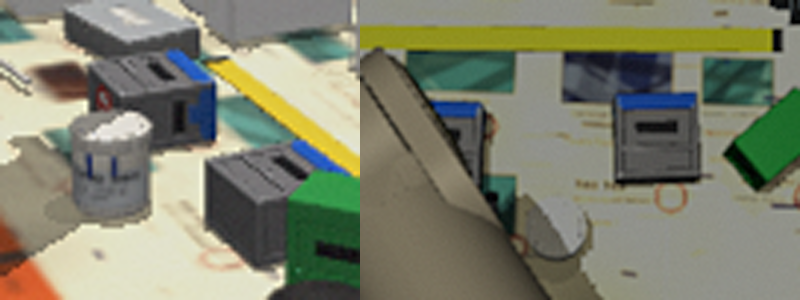

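The right crate's underside is bare and the left one is stamped. The left lid's far edge is at x≈0.595, so that crate's middle is at about 0.555 and needs roughly +108 mm. I'll go down behind it and push in stages.

```bash
python3 -m handwheel '[[[0,-0.004,0.054],[0,0,0]],[[0,0,0.054],[0,0,0]],[[0,0,0.054],[0,0,0]],[[0,0,0.054],[0,0,0]],[[0,0,0.054],[0,0,0]],[[0,0,0],[0,0,0]],[[0,0,0],[0,0,0]]]'
python3 -m handwheel '[[[-0.016,0,0],[0,0,0]],[[-0.016,0,0],[0,0,0]],[[-0.016,0,0],[0,0,0]],[[-0.016,0,0],[0,0,0]],[[-0.016,0,0],[0,0,0]],[[-0.016,0,0],[0,0,0]],[[-0.016,0,0],[0,0,0]],[[-0.016,0,0],[0,0,0]],[[-0.016,0,0],[0,0,0]],[[-0.016,0,0],[0,0,0]],[[-0.016,0,0],[0,0,0]],[[-0.016,0,0],[0,0,0]],[[-0.012,0,0],[0,0,0]],[[-0.01,0,0],[0,0,0]],[[-0.008,0,0],[0,0,0]],[[0,0,0],[0,0,0]],[[0,0,0],[0,0,0]]]'
cat > l.py <<'E'
from h import *
im=imaging.capture("top")
m=cv2.inRange(cv2.cvtColor(im,cv2.COLOR_RGB2HSV),(24,150,120),(34,255,255)); m[:140]=0; m[165:]=0; m[:,:170]=0; m[:,340:]=0
v,u=np.nonzero(m); w=cast("top",np.c_[u,v],0); p=np.polyfit(w[:,1],w[:,0],1); print("line slope",p[0],"x at .317",np.polyval(p,.317))
blobs("top",im,(105,150,60),(130,255,255),.05,amin=8,roi=(150,120,260,240))
E
python3 l.py
```

```text
t: 8.43
position: [0.4711, 0.3129, 0.0245]
tcp_rot: [-0.005, -3.139, 0.004]
wrist_force: [-0.7, -0.2, 0.2]
width: 0.0425
grip_force: 0.0
t: 9.85
position: [0.5832, 0.3147, 0.0252]
tcp_rot: [0.002, 3.141, -0.0]
wrist_force: [-0.1, -0.1, 0.5]
width: 0.043
grip_force: 0.0
line slope 0.026761822949481404 x at .317 0.6663868912083898
```

```bash
python3 -m handwheel '[[[-0.01,0,0],[0,0,0]],[[-0.01,0,0],[0,0,0]],[[-0.01,0,0],[0,0,0]],[[-0.008,0,0],[0,0,0]],[[-0.004,0,0],[0,0,0]],[[0,0,0],[0,0,0]],[[0,0,0],[0,0,0]]]'
python3 -m handwheel '[[[0.04,0,0],[0,0,0]],[[0.04,0,0],[0,0,0]],[[0,0,-0.06],[0,0,0]],[[0,0,-0.06],[0,0,0]],[[0,0,-0.06],[0,0,0]],[[0,0,-0.06],[0,0,0]],[[0,-0.08,0],[0,0,0]],[[0,-0.08,0],[0,0,0]],[[0,-0.08,0],[0,0,0]],[[0,-0.08,0],[0,0,0]],[[0,0,0],[0,0,0]],[[0,0,0],[0,0,0]]]'
python3 l.py
python3 - <<'E'
from h import *
b=imaging.capture("top")[130:230,180:330]
cv2.imwrite("pics/c5.png",cv2.resize(b,(750,500),interpolation=2)[...,::-1])
E
```

```text
t: 10.48
position: [0.6042, 0.3146, 0.0253]
tcp_rot: [0.003, 3.141, -0.0]
wrist_force: [0.7, 0.1, -0.2]
width: 0.0428
grip_force: 0.0
t: 11.48
position: [0.5642, 0.151, 0.1461]
tcp_rot: [0.012, 3.14, -0.001]
wrist_force: [0.4, 0.3, 0.2]
width: 0.0426
grip_force: 0.0
line slope 0.023990594235799544 x at .317 0.6659709684141044
top px [204 139  26   5] rect mm [686.9 313.9] [71.  11.7] 89.0 min [0.681 0.278] max [0.692 0.349]
```

View pics/c5.png

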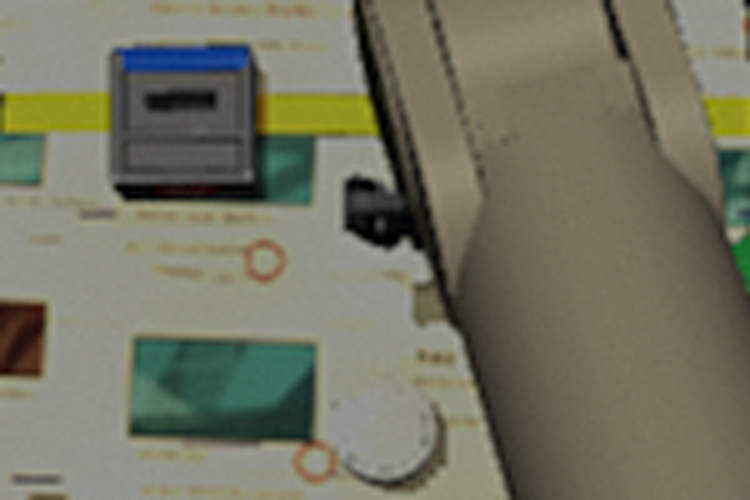

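The stamped crate's top face spans crop rows 46–184, with the line at rows 93–134, so it is still a little short. I'll refine that number.

```bash
python3 - <<'E'
from h import *
f=lambda u,v:(180+u/5-.4,130+v/5-.4)
print(cast("top",[f(182,46),f(182,184),f(112,115),f(253,115)],.05)[:,:2])
im=imaging.capture("top"); s=cv2.cvtColor(im,cv2.COLOR_RGB2HSV)
for c in (196,198,234,236,240): # line edges by column
    rows=[v for v in range(140,165) if s[v,c,1]>120 and 22<s[v,c,0]<36]; print(c,rows[0],rows[-1],cast("top",[(c,rows[0]-.5),(c,rows[-1]+.5)],0)[:,:2].mean(0))
g=imaging.capture("scene"); i=imaging.camera_info("scene")
T=np.linalg.inv(i["cam_to_world"])
# scene: lid (blue) far-top edge check
h=cv2.inRange(cv2.cvtColor(g,cv2.COLOR_RGB2HSV),(105,150,60),(130,255,255))
n,l,st,ce=cv2.connectedComponentsWithStats(h[150:230,180:290])
for k in range(1,n):
    if st[k,4]>15: print(st[k]+[180,150,0,0,0])
for x in(.652,.655):
    p=np.array([[x+.04,y,z,1] for y in(.275,.355) for z in(0,.05)])@T.T
    print(x,np.round(p[:,:2]/p[:,2:3]*i["fx"]+[i["cx"],i["cy"]],1).tolist())
E
```

```text
[[0.69329969 0.31523619]
 [0.61351717 0.31540733]
 [0.6539002  0.35488953]
 [0.65252124 0.27521755]]
196 149 155 [0.66782162 0.37882632]
198 149 155 [0.6677196  0.37293719]
234 149 156 [0.66438479 0.26704497]
236 149 156 [0.66428305 0.26116793]
240 149 156 [0.66407961 0.2494156 ]
[253 168  12   7  33]
[261 175   6  13  48]
[258 195  13   8  37]
0.652 [[266.3, 188.8], [266.6, 174.3], [254.5, 180.6], [254.7, 166.6]]
0.655 [[267.1, 188.6], [267.4, 174.1], [255.3, 180.5], [255.5, 166.5]]
```

The middle is at x≈0.6535 and the face measures 80 mm, which checks out. The line there is at 0.666, so it needs 12.5 mm more and the final TCP x should be about 0.6167.

```bash
python3 -m handwheel '[[[0,0.08,0],[0,0,0]],[[0,0.08,0],[0,0,0]],[[0,0.08,0],[0,0,0]],[[0,0.088,0],[0,0,0]],[[0,0,0.06],[0,0,0]],[[0,0,0.06],[0,0,0]],[[0,0,0.06],[0,0,0]],[[0,0,0.06],[0,0,0]],[[0,0,0],[0,0,0]],[[-0.03,0,0],[0,0,0]],[[-0.03,0,0],[0,0,0]],[[-0.01,0,0],[0,0,0]],[[-0.01,0,0],[0,0,0]],[[-0.008,0,0],[0,0,0]],[[-0.006,0,0],[0,0,0]],[[-0.004,0,0],[0,0,0]],[[0,0,0],[0,0,0]],[[0,0,0],[0,0,0]],[[0,0,0],[0,0,0]]]'
```

```text
t: 13.27
position: [0.6117, 0.3176, 0.0256]
tcp_rot: [-0.0, -3.141, -0.001]
wrist_force: [-4.4, 1.6, 3.7]
width: 0.0428
grip_force: 2.3
```

```bash
python3 -m handwheel '[[[-0.004,0,0],[0,0,0]],[[-0.003,0,0],[0,0,0]],[[-0.003,0,0],[0,0,0]],[[0,0,0],[0,0,0]],[[0,0,0],[0,0,0]]]'
```

```text
t: 13.68
position: [0.6171, 0.317, 0.0254]
tcp_rot: [-0.001, -3.141, -0.001]
wrist_force: [-4.3, 1.7, 3.1]
width: 0.0426
grip_force: 2.2
```

Now I back off, lift, move aside and check.

```bash
python3 -m handwheel '[[[0.04,0,0],[0,0,0]],[[0.04,0,0],[0,0,0]],[[0,0,-0.07],[0,0,0]],[[0,0,-0.07],[0,0,0]],[[0,0,-0.07],[0,0,0]],[[0,0,-0.07],[0,0,0]],[[0.03,-0.075,0],[0,0,0]],[[0.03,-0.075,0],[0,0,0]],[[0.03,-0.075,0],[0,0,0]],[[0.03,-0.075,0],[0,0,0]],[[0,0,0],[0,0,0]],[[0,0,0],[0,0,0]],[[0,0,0],[0,0,0]]]'
python3 l.py
python3 - <<'E'
from h import *
a=imaging.capture("scene")[120:270,130:330];b=imaging.capture("top")[130:230,180:330]
cv2.imwrite("pics/c6.png",np.hstack([cv2.resize(a,(400,300)),cv2.resize(b,(400,300),interpolation=2)])[...,::-1])
im=imaging.capture("top"); print(im[155:175,216].sum(1))
E
```

```text
t: 14.77
position: [0.5179, 0.1666, 0.1657]
tcp_rot: [0.003, 3.14, 0.001]
wrist_force: [0.5, 0.7, 0.5]
width: 0.0426
grip_force: 0.0
line slope 0.024748279936963383 x at .317 0.666119225384562
top px [204 135  26   5] rect mm [698.5 313.9] [71.1 11.7] 89.0 min [0.692 0.278] max [0.705 0.349]
[247 254 256 263 234 249 203 113 102  84  91 192 256 264 273 363 437 426
 417 423]
```

View pics/c6.png

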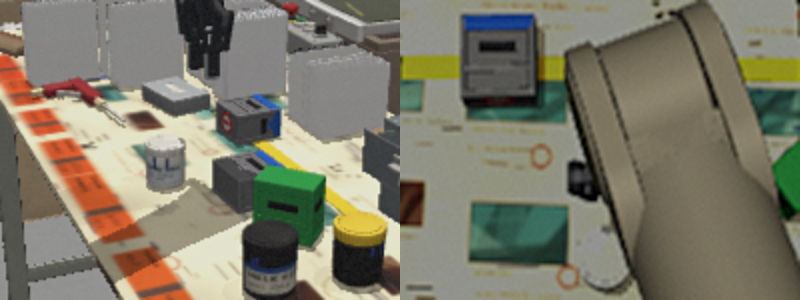

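The stamped crate (crop 250,115) sits over the line with its middle at x≈0.666. The other crate lies on its back short of the line, and everything else is where it was.

```bash
python3 -c "
from station import r
print(r.hand_in())"
```

```text
the job is handed in; nothing more can be done
None
```

Job handed in: both crates were tipped onto their backs, the stamped one (the left) was then pushed until its middle measured within about 1 mm of the line's centre, and the other lies on its back short of the line with nothing else visibly disturbed.

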